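Turn the bent rod butt into the notches of its cradle

ROBOT

A 6-joint arm with a two-finger parallel gripper is mounted at the origin on the work surface. World frame = base frame: x ahead of the robot, y to its left, z up, the work surface at z = 0. Lengths are in m, angles in rad, forces in N, time in s.
With the tool pointing down it reaches from about 0.425 to 0.95 m from the base axis. Payload 3.5 kg.
Tool frame: the origin (TCP) lies between the finger pads; the fingertips stand 14 mm ahead of it and the grasp point (between the pads) lies 5 mm behind it; z points along the fingers, y is the direction in which the jaws open and shut (so a half turn about z gives the same grasp; the last joint's range is limited). The gripper opens to 85 mm and grips with 20 to 120 N. Pads are 22 mm wide; open, the fingers measure 114 mm over their backs; the gripper's body (76 mm by 85 mm) begins 54 mm behind the grasp point. The pads swing forward as they close: fully open they stand 13 mm farther back than shut.
Start: joints at [0.989, 0.286, 1.577, -0, 1.279, -0.15], TCP at [0.282, 0.613, 0.245] pointing down, gripper open.
Joint ranges: [-2.77, 2.77], [-0.9, 2.22], [0.21, 2.48], [-1.53, 4.67], [0.24, 2.81], [-2.84, 2.84]. Speed limits (rad/s): [2.79, 2.79, 3.14, 3.14, 3.14, 3.14].

INTERFACE

Orientations are given as a unit quaternion [x, y, z, w].
In Python, from plant import ctrl gives the robot as it stands. The module is installed in compiled form; this text tells all that it offers.
- The arm moves only by the tool servo_tool, never from a script. Its argument "increments" is text: rows parted by semicolons, each of 7 numbers parted by spaces: the turn, a rotation vector about the tool's x, y, z in rad, then the shift along the tool's x, y, z in cm, then the finger opening in cm, from 0 to 8.54. In form: ax ay az dx dy dz claw; .... A call has 1 to 10 rows; each row is the pose to reach, as a shift and turn from the pose commanded when the call began, along the tool's axes at that moment; what a row does not reach only later rows make up. A row lasts 1/12 s, in which the tool goes at most 41.7 mm and 7.16 degrees, less where a joint would pass 70% of its speed; a pose out of reach is approached as far as the arm can. A call with a gripper value outside its range is refused whole. The fingers move at their own pace and stop on an object; "grip_force" is the grip in N (left out, the last holds). Time passes only in rows, so rows that repeat a pose let the fingers close. It gives the time, the measured TCP pose, the force and the opening at its end, in the units of the state.
- ctrl.get_state(): the state, without advancing time (a new reading comes with each control period).
- ctrl.read_camera(name): name is "scene" or "top" or "wrist"; returns (picture, depth): 480x640x3 uint8, red, green, blue; 480x640 float32, m along the optical axis (not along the pixel's ray), 0 where there is no reading.
- ctrl.camera_info(name): a dict with "camera_matrix" (3x3 intrinsics, pixels), "world_to_cam" (4x4, takes a point from world to camera coordinates). Camera axes: x right, y down, z forward; pixel columns grow to the right and rows downward; lengths in m; the calibration is good to about 2 mm. A picture is of the moment at which its call begins: read the wrist's pose just before it. camera_info takes no time and is no camera call; for the wrist camera it gives the pose at the moment of the call.
- ctrl.sign_off(): hands the job in, once; it reports no verdict.
The state is a dict: "time": time; "qpos": joint angles; "dq": joint speeds; "joint_efforts": joint torques, N m; "eef_pos": TCP position; "tcp_rot": TCP orientation; "contact_force": force on the tool from outside, world axes, zero at the start; "wrist_torque": the same for the moment, N m; "opening": opening from 0.0 (shut) to 1.0 (fully open).
Only numpy, scipy, OpenCV 4.12 (cv2) and the standard library are available. Lean on these libraries where they do the work, as an engineer would, in place of code of your own. Each camera call takes 0.05 s, during which the arm holds its last target.

TASK

The bent aluminium rod butt has been left lying askew across the top of its plywood cradle. Without lifting it off the cradle, turn it straight until both ends rest down in the two V notches, with the bend hanging between the uprights. Leave the reel, the thread spool and the other goods on the bench where they are.

Things in the scene. Friction and masses are not known exactly. Their poses are not given: they have to be found in the camera images.
- cradle: Plywood rod cradle, fixed. Origin: centre of its underside, on the bench; x along the uprights' top edges, y from upright to upright, z up. Base 240 (x) x 350 (y) x 15 mm; two upright boards at y = +150 and -150, 18 thick in y, 220 wide in x, flat top edge at height 120, ending in 10 mm wide horns up to 136. Between the uprights nothing is higher than 45 mm but the butt's bend.
- notch_left (a point): Bottom of the 90-degree V notch in the middle (x = 0) of the top edge of the upright at the cradle's +y, mid-thickness, 98 mm above the bench. The V is 44 mm wide at its mouth and 22 mm deep.
- notch_right (a point): The same for the equal notch of the upright at the cradle's -y.
- butt: Bent rod butt, 0.5 to 0.9 kg: aluminium tube of 28 mm diameter, 450 mm long, bent 30 degrees in the middle: with the bend hanging down, both straight legs rise 15 degrees outwards. Origin: on the tube's axis at the middle of the bend; y from the black gimbal cap (32 mm diameter) to the knurled ring (38 mm); z up. Cap and ring begin 195 mm from the middle. It lies askew across both top edges.
- butt_gimbal (a point): Point on the tube's axis 150 mm from the middle towards the black cap, over the -y upright. About 134 mm above the bench on a top edge, 120 mm in a notch. At the start it lies 40 to 70 mm to the +x side of its notch (cradle's x). Pushed across, this leg slides along the top edge while the other end stays about where it is, and drops into the notch, which then holds it.
- butt_ring (a point): Point on the tube's axis 150 mm from the middle towards the knurled ring, over the +y upright; at the start 40 to 70 mm to the -x side of its notch. Heights and behaviour as for butt_gimbal.
- reel: Multiplying reel, about 80 x 110 x 80 mm, dark steel and brass, beside the cradle on one side or the other; leave alone. Origin under its foot.
- thread: Spool of thread, 32 mm diameter, 28 mm high, standing on the cradle's base board between the uprights; leave alone. Origin under it.
- driver: Screwdriver, 190 mm long, lying on the bench to the left of the cradle; leave alone. Origin under its middle.
- oil: Small oil bottle, 38 mm diameter, 95 mm high, on the other side from the reel; leave alone. Origin under it.
- cases: Stack of three disc cases, 135 x 171 x 44 mm, on the right; leave alone. Origin under it.
- tablet: Tablet, 170 x 245 x 8 mm, flat on the bench on the left; leave alone. Origin under it.
- phone: Phone, 75 x 145 x 11 mm, flat on the bench on the right; leave alone. Origin under it.

How it is judged:
At the end, for the whole second after the job is handed in: Both ends of the butt rest in the notches: the points on its axis 150 mm either side of the bend are within 8 mm of the line through the two notches (across it) and within 30 mm of the notches (along it), 108 to 130 mm above the bench, and the butt is at rest (x of butt_gimbal in the frame of cradle between -0.008 and 0.008 m and height (world z) of butt_gimbal between 0.108 and 0.13 m and x of butt_ring in the frame of cradle between -0.008 and 0.008 m and height (world z) of butt_ring between 0.108 and 0.13 m and ((horizontal distance between butt_gimbal and notch_right below 0.03 m and horizontal distance between butt_ring and notch_left below 0.03 m) or (horizontal distance between butt_gimbal and notch_left below 0.03 m and horizontal distance between butt_ring and notch_right below 0.03 m)) and linear speed of butt below 0.02 m/s and angular speed of butt below 0.1 rad/s); the robot touches nothing.
It fails at once if the butt is lifted off the cradle (an end more than 170 mm above the bench) (height (world z) of any of butt_gimbal, butt_ring above 0.17 m).
It fails at once if the fishing reel, thread spool, screwdriver, oil bottle, stack of disc cases, tablet, phone: one of them is moved more than 25 mm (distance of any of reel, thread, driver, oil, cases, tablet, phone from where it was at the start of the episode above 0.025 m).
It also fails if it takes over 46 s, if anything falls off the work surface, if the arm or the gripper's body presses on something with over 40 N, if the wrist force passes 120 N, or if a joint passes its speed limit or range.

## Working session

There is one attempt and no reset: what is moved stays moved. The work goes in short steps, Python scripts to look and compute and a tool call to move; the robot and the scene stay as the last step left them, time stands still between calls to the robot, and variables do not carry over. Pictures are saved under pics/ and viewed, and the job is handed in when it is done.

Besides the shell and the picture viewer there is one more tool, called after "Call:" as name(argument=value, ...), one argument or row to a line, values as JSON. servo_tool: Moves the arm, as the interface text tells. Its arguments: {"type":"object","properties":{"increments":{"type":"string"},"grip_force":{"type":"number"}},"required":["increments"]}

```bash
mkdir -p pics
python3 - <<'E'
from plant import ctrl
import cv2,numpy as np
s=ctrl.get_state();print(s)
for n in ["top","scene"]:
    im,d=ctrl.read_camera(n);np.savez(f"pics/{n}0.npz",im=im,d=d)
    cv2.imwrite(f"pics/{n}0.png",im[:,:,::-1]);i=ctrl.camera_info(n);print(n,i["camera_matrix"],i["world_to_cam"])
    np.savez(f"pics/{n}cal.npz",K=i["camera_matrix"],T=i["world_to_cam"])
E
```

```text
{'time': 0.0, 'qpos': array([ 9.88989578e-01,  2.87180909e-01,  1.57815393e+00,  2.83611459e-05,
        1.27861117e+00, -1.50006891e-01]), 'dq': array([ 0.00053939,  0.00074289, -0.00077688,  0.0018728 ,  0.00127602,
        0.00111449]), 'joint_efforts': array([-1.15980779e-04, -4.05969644e+01, -2.92630613e+01, -1.65320612e-04,
        5.71869925e-03, -5.66569810e-06]), 'eef_pos': array([0.28212056, 0.61253676, 0.24394947]), 'tcp_rot': array([ 2.14230408e-01,  9.76782446e-01, -1.09392237e-03, -4.33686198e-04]), 'contact_force': array([ 0.154413  , -0.5299056 ,  0.17751134]), 'wrist_torque': array([-0.01991592,  0.06064173, -0.00678084]), 'opening': 1.0018647902988467}
top [[556.25362795   0.         312.93629851]
 [  0.         556.25362795 244.18568807]
 [  0.           0.           1.        ]] [[-0.0062334  -0.99989425 -0.01313863  0.01042797]
 [-0.98125018  0.00864721 -0.19254433  0.49628519]
 [ 0.19263758  0.01169208 -0.98120031  1.55229476]
 [ 0.          0.          0.          1.        ]]
scene [[461.0266138    0.         318.23369701]
 [  0.         461.0266138  239.02718269]
 [  0.           0.           1.        ]] [[ 0.87624169  0.48166542 -0.01410399 -0.43287995]
 [ 0.3665847  -0.68531346 -0.62925441 -0.10078628]
 [-0.31275574  0.54620865 -0.7770714   1.24394561]
 [ 0.          0.          0.          1.        ]]
```

View pics/top0.png

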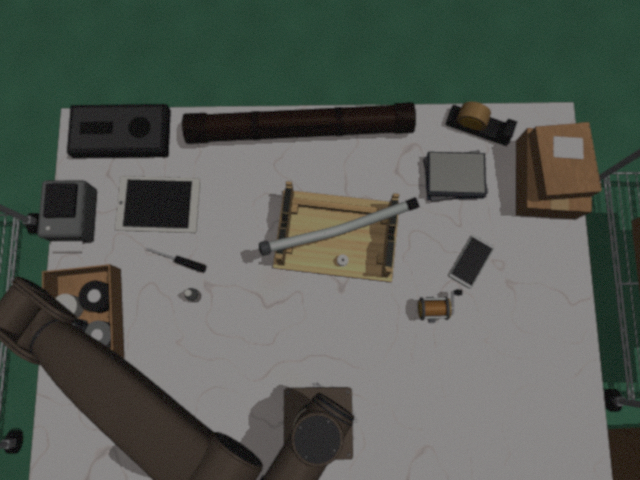

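View pics/scene0.png

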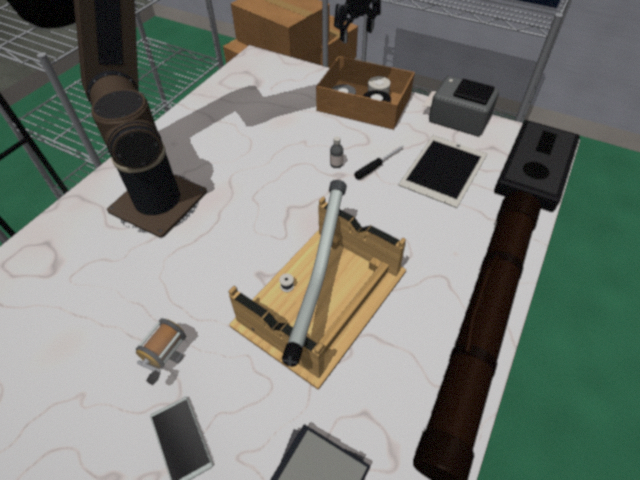

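The top view has the cradle base at about (275–397, 192–280). The ring end is at (265,248), over the left (+y) upright, and the cap is at (413,204), over the right upright. The thread spool is at (342,260), the reel at (436,307) and the oil at (191,295). Next I'll measure the cradle and butt poses.

```bash
cat > h.py <<'E'
import numpy as np,cv2
def cloud(d,K,T):
    v,u=np.mgrid[0:480,0:640]
    c=np.stack([(u-K[0,2])/K[0,0]*d,(v-K[1,2])/K[1,1]*d,d],-1)
    Ti=np.linalg.inv(T); return c@Ti[:3,:3].T+Ti[:3,3]
def ray(u,v,z,K,T):
    Ti=np.linalg.inv(T);o=Ti[:3,3];r=Ti[:3,:3]@np.array([(u-K[0,2])/K[0,0],(v-K[1,2])/K[1,1],1]);return o+r*(z-o[2])/r[2]
def proj(p,K,T):
    c=T[:3,:3]@np.asarray(p)+T[:3,3];q=K@c;return q[:2]/q[2]
def load(n,k):
    a=np.load(f"pics/{n}{k}.npz");c=np.load(f"pics/{n}cal.npz");return a["im"],a["d"],c["K"],c["T"]
E
python3 - <<'E'
from h import *
im,d,K,T=load("top",0)
P=cloud(d,K,T);z=P[...,2]
print("bench z",np.median(z[310:350,340:400]))
hsv=cv2.cvtColor(im,cv2.COLOR_RGB2HSV)
roi=np.zeros(z.shape,bool);roi[170:300,240:430]=1
wood=roi&(hsv[...,1]>90)&(hsv[...,0]<35)
base=wood&(z>0.005)&(z<0.025)
up=roi&(z>0.108)&(z<0.145)
cv2.imwrite("pics/m0.png",cv2.resize(np.hstack([ (wood*255).astype(np.uint8)[170:300,240:430],(base*255).astype(np.uint8)[170:300,240:430],(up*255).astype(np.uint8)[170:300,240:430],]),None,fx=1.4,fy=1.4))
zz=np.clip(z[170:300,240:430]/0.16*255,0,255).astype(np.uint8)
cv2.imwrite("pics/z0.png",cv2.resize(cv2.applyColorMap(zz,cv2.COLORMAP_JET),None,fx=4,fy=4,interpolation=0))
cv2.imwrite("pics/c0.png",cv2.resize(im[170:300,240:430,::-1],None,fx=4,fy=4,interpolation=cv2.INTER_CUBIC))
E
```

```text
bench z 0.0010797735636767225
```

View pics/z0.png

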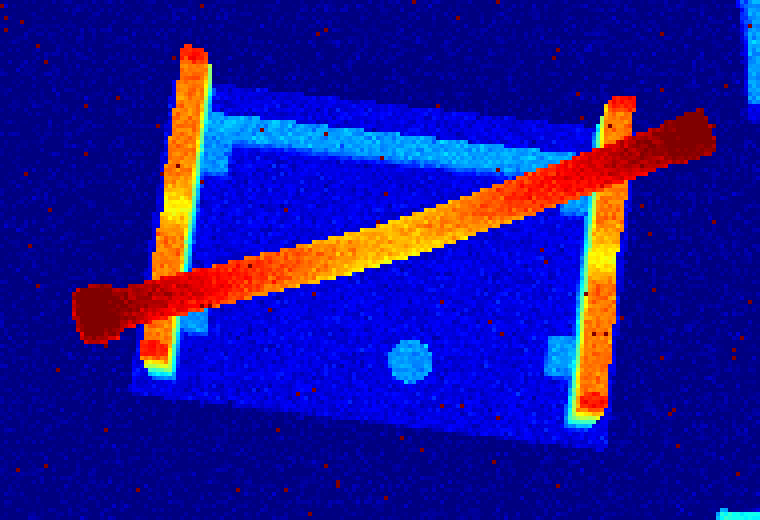

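View pics/c0.png

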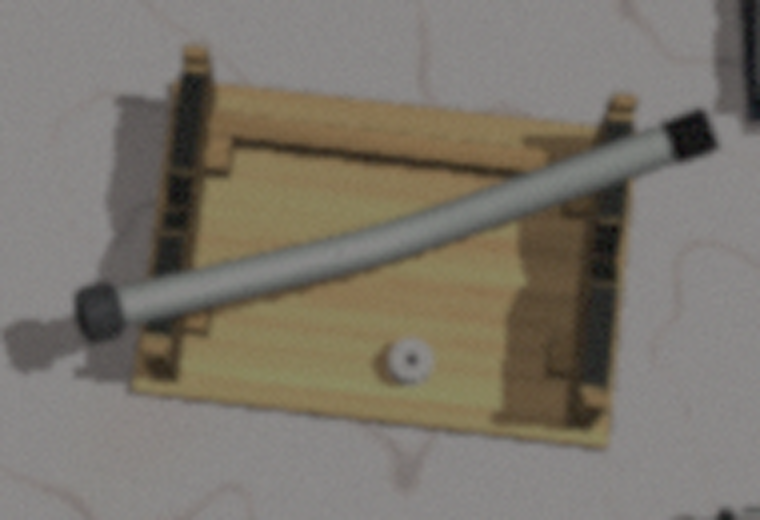

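The depth map shows both uprights, with yellow notch dips at crop (175,205) and (602,262), and the butt lying diagonally with its bend low. The cradle's +x points away from the robot.

```bash
cat > fit.py <<'E'
from h import *
def cradle(P):
    z=P[...,2]; roi=np.zeros(z.shape,bool);roi[165:300,240:440]=1
    X=P[roi&(z>0.10)&(z<0.145)]
    return X
def tops(im,d,K,T):
    P=cloud(d,K,T);z=P[...,2]-0.001
    roi=np.zeros(z.shape,bool);roi[165:300,240:440]=1
    # horn points
    H=roi&(z>0.128)&(z<0.142)
    return P,z,roi
def butt(P,z,im,roi):
    hsv=cv2.cvtColor(im,cv2.COLOR_RGB2HSV)
    return None
E
python3 - <<'E'
from h import *
im,d,K,T=load("top",0)
P=cloud(d,K,T);z=P[...,2]
# base board rect
roi=np.zeros(z.shape,np.uint8);roi[170:300,240:430]=1
m=((z>0.010)&(z<0.16)&(roi>0)).astype(np.uint8)
hsv=cv2.cvtColor(im,cv2.COLOR_RGB2HSV)
b=((z>0.009)&(z<0.022)&(roi>0))
pts=P[b][:,:2].astype(np.float32)
r=cv2.minAreaRect((pts*1000).astype(np.float32));print("base",r)
# uprights top pts 0.112..0.128 in crop boxes, split by hue: exclude butt
def box(u0,u1,v0,v1,zl,zh):
    mm=np.zeros(z.shape,bool);mm[170+v0//4:170+v1//4,240+u0//4:240+u1//4]=1
    return P[mm&(z>zl)&(z<zh)]
for n,(a) in dict(LfarHorn=(170,220,30,70),LnearHorn=(130,180,338,372),RfarHorn=(600,645,85,118),RnearHorn=(575,620,388,420)).items():
    q=box(*a,0.13,0.142);print(n,len(q),q.mean(0).round(4),q[:,:2].min(0).round(4),q[:,:2].max(0).round(4))
L=np.vstack([box(150,215,70,270,.113,.13)]);R=box(575,640,200,380,.113,.13)
for q in(L,R):
    print(cv2.fitLine(q[:,:2].astype(np.float32),cv2.DIST_HUBER,0,.01,.01).ravel(),np.median(q[:,2]))
for a in ((150,215,170,260),(575,640,220,300)):
    q=box(*a,.09,.115);print("notch",len(q),q.mean(0).round(4),q[:,2].min())
E
```

```text
base ((535.1602783203125, -57.190948486328125), (564.686767578125, 387.3561706542969), 89.52047729492188)
LfarHorn 21 [0.6535 0.0746 0.1354] [0.6472 0.0658] [0.6598 0.0824]
LnearHorn 27 [0.4455 0.1009 0.1357] [0.4401 0.0923] [0.4508 0.1087]
RfarHorn 20 [ 0.6145 -0.222   0.1362] [ 0.6094 -0.2297] [ 0.6187 -0.2139]
RnearHorn 23 [ 0.4077 -0.1955  0.1355] [ 0.4031 -0.2042] [ 0.4129 -0.1874]
[ 0.9912053  -0.13233346  0.58080107  0.08381784] 0.12007609711476919
[ 0.99116963 -0.13260007  0.47918153 -0.20501034] 0.12064856557865955
notch 85 [0.5512 0.0866 0.1059] 0.09061970327989677
notch 89 [ 0.5137 -0.2091  0.1067] 0.09127341420859136
```

```bash
cat > meas.py <<'E'
from h import *
nl=np.array([.5495,.0877]);nr=np.array([.511,-.2087]);c=(nl+nr)/2
ey=(nl-nr)/np.linalg.norm(nl-nr);ex=np.array([ey[1],-ey[0]])
def slices(k,ys=(-165,-150,-130,-110,-60,0,60,110,130,150,165)):
    im,d,K,T=load("top",k);P=cloud(d,K,T).reshape(-1,3);hsv=cv2.cvtColor(im,cv2.COLOR_RGB2HSV).reshape(-1,3)
    q=np.c_[(P[:,:2]-c)@ex,(P[:,:2]-c)@ey,P[:,2]-.001]*1000
    grey=(hsv[:,1]<45)&(hsv[:,2]>70)&(abs(q[:,0])<130)&(q[:,2]>75)&(q[:,2]<190)
    for y in ys:
        s=q[grey&(abs(q[:,1]-y)<5)]
        if len(s)>8: print(y,len(s),"x mid",((np.percentile(s[:,0],3)+np.percentile(s[:,0],97))/2).round(1),"w",np.ptp(s[:,0]).round(1),"ztop",np.percentile(s[:,2],90).round(1))
def tool(s):
    from scipy.spatial.transform import Rotation as R
    r=R.from_quat(s["tcp_rot"]).as_matrix();return r
E
python3 - <<'E'
from meas import *
from plant import ctrl
slices(0)
s=ctrl.get_state();r=tool(s);print(r.round(3));p=s["eef_pos"]
print("ex",ex,"ey",ey)
a=np.arctan2(ex[1],ex[0]);t=np.arctan2(r[1,1],r[0,1]);print("yaw toolY",t,"ex",a)
E
```

```text
-165 43 x mid 66.9 w 32.8 ztop 158.5
-150 42 x mid 62.6 w 35.1 ztop 154.1
-130 41 x mid 52.3 w 30.4 ztop 148.1
-110 41 x mid 42.6 w 30.9 ztop 142.9
-60 39 x mid 19.8 w 30.7 ztop 127.8
0 36 x mid -5.0 w 28.3 ztop 115.5
60 38 x mid -32.6 w 29.1 ztop 128.9
110 40 x mid -55.2 w 32.4 ztop 141.0
130 40 x mid -62.3 w 30.8 ztop 148.3
150 40 x mid -70.4 w 32.5 ztop 153.2
165 42 x mid -79.1 w 26.8 ztop 158.6
[[-0.908  0.418 -0.001]
 [ 0.418  0.908 -0.002]
 [ 0.    -0.002 -1.   ]]
ex [ 0.9916693  -0.12880995] ey [0.12880995 0.9916693 ]
yaw toolY 1.1390720442160938 ex -0.12916883460875156
```

The measurements agree: the gimbal leg is at x≈+60 mm and the ring leg at x≈−70 mm, in cradle axes. I'll cage each leg loosely between the open fingers just inside its upright, then push it across. First I'll travel there at height.

Call:
servo_tool(
  increments="0 0 0.06 -2.8 -2.9 0 8; 0 0 0.13 -5.6 -5.8 0 8; 0 0 0.19 -8.4 -8.7 0 8; 0 0 0.25 -11.2 -11.6 0 8; 0 0 0.32 -14 -14.5 0 8; 0 0 0.38 -16.8 -17.4 0 8; 0 0 0.44 -19.6 -20.3 0 8; 0 0 0.5 -22.4 -23.2 0 8; 0 0 0.57 -25.2 -26.1 0 8; 0 0 0.63 -28 -29 0 8",
)

```text
time: 0.93
eef_pos: [0.4152, 0.2306, 0.245]
tcp_rot: [0.508, 0.862, -0.0, -0.0]
contact_force: [1.0, -0.0, 0.8]
opening: 0.932
```

```bash
cat > goal.py <<'E'
import sys
from meas import *
from plant import ctrl
def go(x,y,z):
    s=ctrl.get_state();r=tool(s);p=s["eef_pos"]
    w=np.r_[c+x*ex+y*ey,z]; dd=r.T@(w-p)*100
    t=np.arctan2(r[1,1],r[0,1]);a=np.arctan2(ex[1],ex[0]);dz=-((a-t+np.pi/2)%np.pi-np.pi/2)
    q=p[:2]-c
    print("t",s["time"].round(2),"tcp",p.round(4),"cradle xy mm",(1000*q@ex).round(1),(1000*q@ey).round(1),"F",s["contact_force"].round(1),"open",round(s["opening"],3),"down",r[:,2].round(3),"j",s["qpos"].round(2))
    print("turn z",dz.round(3),"shift cm",dd.round(2))
if __name__=="__main__": go(*map(float,sys.argv[1:4]))
E
python3 goal.py .043 -.11 .24
```

```text
Traceback (most recent call last):
  File "goal.py", line 11, in <module>
    if __name__=="__main__": go(*map(float,sys.argv[1:4]))
                             ~~^^^^^^^^^^^^^^^^^^^^^^^^^^^
  File "goal.py", line 9, in go
    print("t",s["time"].round(2),"tcp",p.round(4),"cradle xy mm",(1000*q@ex).round(1),(1000*q@ey).round(1),"F",s["contact_force"].round(1),"open",round(s["opening"],3),"down",r[:,2].round(3),"j",s["qpos"].round(2))
              ^^^^^^^^^^^^^^^
AttributeError: 'float' object has no attribute 'round'
```

```bash
sed -i 's/s\["time"\].round(2)/round(s["time"],2)/' goal.py; python3 goal.py .043 -.11 .24
```

```text
t 0.93 tcp [0.4152 0.2306 0.245 ] cradle xy mm -151.6 273.9 F [ 1.  -0.   0.8] open 0.932 down [-0. -0. -1.] j [ 0.29 -0.17  2.05 -0.    1.26 -0.21]
turn z 0.635 shift cm [-42.44  -7.12   0.5 ]
```

Call:
servo_tool(
  increments="0 0 0.07 -3.9 -0.7 0 8; 0 0 0.14 -7.8 -1.4 0 8; 0 0 0.21 -11.7 -2.1 0 8; 0 0 0.28 -15.6 -2.8 0 8; 0 0 0.35 -19.5 -3.5 0 7.5; 0 0 0.42 -23.4 -4.2 0 7; 0 0 0.49 -27.3 -4.8 0 7; 0 0 0.56 -31.2 -5.4 0 7; 0 0 0.63 -35.1 -6 0 7; 0 0 0.635 -39 -6.6 0 7",
)

```text
time: 1.77
eef_pos: [0.5478, -0.1422, 0.2448]
tcp_rot: [0.751, 0.66, -0.0, -0.0]
contact_force: [0.2, -0.4, 0.7]
opening: 0.816
```

```bash
python3 goal.py .043 -.11 .24
```

```text
t 1.77 tcp [ 0.5478 -0.1422  0.2448] cradle xy mm 27.9 -78.7 F [ 0.2 -0.4  0.7] open 0.816 down [-0.001  0.    -1.   ] j [-0.43  0.05  1.85  0.    1.25 -0.3 ]
turn z 0.0 shift cm [-3.13  1.51  0.48]
```

Call:
servo_tool(
  increments="0 0 0 -1.6 0.8 0 6.5; 0 0 0 -3.1 1.5 0 6.5; 0 0 0 -3.1 1.5 2 6.5; 0 0 0 -3.1 1.5 4 6.5; 0 0 0 -3.1 1.5 5 6.5; 0 0 0 -3.1 1.5 5 6.5",
)

```text
time: 2.27
eef_pos: [0.5568, -0.1713, 0.1917]
tcp_rot: [0.75, 0.662, -0.001, -0.003]
contact_force: [-0.1, 0.1, 0.5]
opening: 0.764
```

```bash
python3 goal.py .043 -.11 .114
python3 - <<'E'
from plant import ctrl
import cv2
im,d=ctrl.read_camera("scene");cv2.imwrite("pics/s1.png",cv2.resize(im[150:420,200:440,::-1],None,fx=2.2,fy=2.2))
im,d=ctrl.read_camera("wrist");cv2.imwrite("pics/w1.png",im[:,:,::-1])
E
```

```text
t 2.27 tcp [ 0.5568 -0.1713  0.1917] cradle xy mm 40.6 -106.4 F [-0.1  0.1  0.5] open 0.764 down [-0.006  0.003 -1.   ] j [-0.47  0.14  1.85  0.    1.16 -0.35]
turn z 0.004 shift cm [-0.38  0.29  7.76]
```

View pics/s1.png

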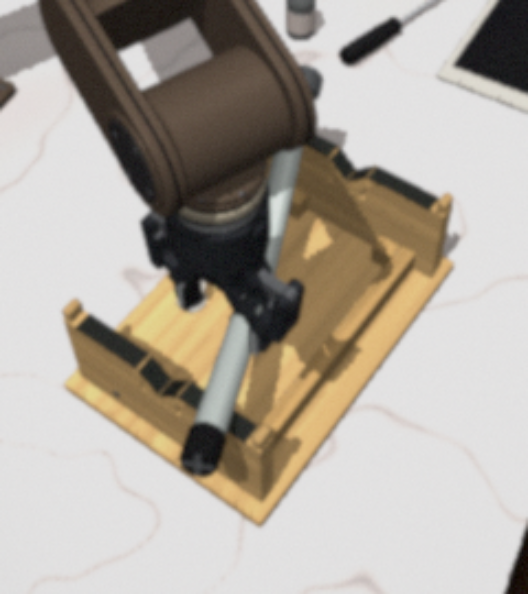

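View pics/w1.png

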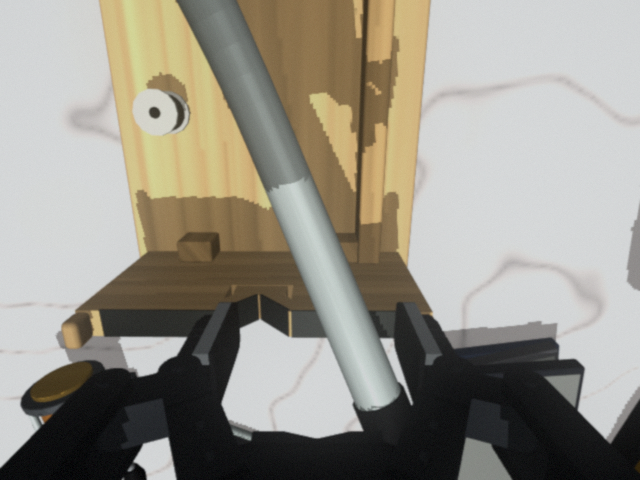

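The wrist view shows the rod between the fingers (left finger about x=235, right about x=410), with the right upright and its notch at (262,305) beyond. The cage is in place, so I'll descend.

Call:
servo_tool(
  increments="0 0 0 -0.2 0.1 2 6.5; 0 0 0 -0.4 0.3 4 6.5; 0 0 0 -0.4 0.3 5.5 6.5; 0 0 0 -0.4 0.3 6.8 6.5; 0 0 0 -0.4 0.3 7.8 6.5; 0 0 0 -0.4 0.3 7.8 5.5; 0 0 0 -0.4 0.3 7.8 5; 0 0 0 -0.4 0.3 7.8 4.8",
)

```text
time: 3.03
eef_pos: [0.5621, -0.1775, 0.1186]
tcp_rot: [0.75, 0.661, 0.0, 0.001]
contact_force: [0.8, -1.0, 1.1]
opening: 0.56
```

```bash
python3 goal.py -.01 -.11 .114
python3 - <<'E'
from plant import ctrl
import cv2
im,d=ctrl.read_camera("wrist");cv2.imwrite("pics/w2.png",im[:,:,::-1])
E
```

```text
t 3.03 tcp [ 0.5621 -0.1775  0.1186] cradle xy mm 46.6 -112.0 F [ 0.8 -1.   1.1] open 0.56 down [ 0.002 -0.001 -1.   ] j [-0.48  0.24  1.89 -0.    1.02 -0.35]
turn z 0.003 shift cm [ 0.21 -5.66  0.45]
```

View pics/w2.png

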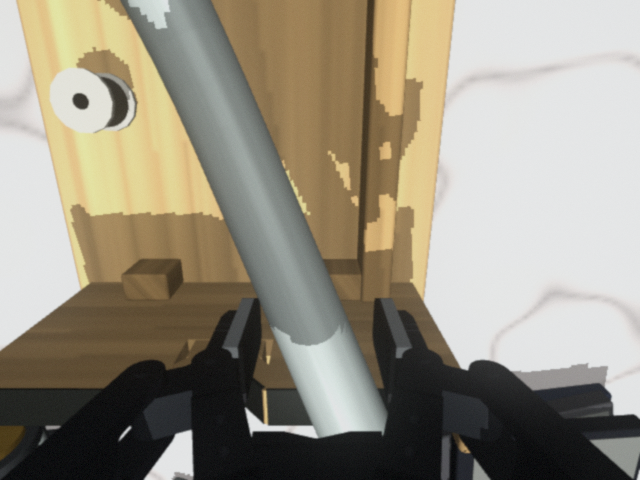

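Call:
servo_tool(
  increments="0 0 0 0.1 -0.4 0.3 4.8; 0 0 0 0.1 -0.8 0.3 4.8; 0 0 0 0.1 -1.2 0.3 4.8; 0 0 0 0.1 -1.6 0.3 4.8; 0 0 0 0.1 -2 0.3 4.8; 0 0 0 0.1 -2.4 0.3 4.8; 0 0 0 0.1 -2.8 0.3 4.8; 0 0 0 0.1 -3.2 0.3 4.8; 0 0 0 0.1 -3.6 0.3 4.8; 0 0 0 0.1 -4 0.3 4.8",
)

```text
time: 3.92
eef_pos: [0.52, -0.1706, 0.1134]
tcp_rot: [0.75, 0.661, -0.001, -0.002]
contact_force: [0.2, -0.8, 0.0]
opening: 0.556
```

```bash
python3 goal.py -.016 -.11 .114
python3 - <<'E'
from plant import ctrl
import cv2,numpy as np
im,d=ctrl.read_camera("top");np.savez("pics/top1.npz",im=im,d=d)
im2,d=ctrl.read_camera("wrist")
im3,d=ctrl.read_camera("scene")
a=cv2.resize(im[150:320,230:450],(440,340));b=cv2.resize(im2,(360,270));cc=cv2.resize(im3[150:400,200:440],(360,330));
o=np.zeros((600,800,3),np.uint8);o[:340,:440]=a;o[:270,440:]=b;o[270:,440:]=cc[:330]
cv2.imwrite("pics/m1.png",o[:,:,::-1])
from meas import slices
slices(1)
E
```

```text
t 3.92 tcp [ 0.52   -0.1706  0.1134] cradle xy mm 4.0 -110.5 F [ 0.2 -0.8  0. ] open 0.556 down [-0.004  0.002 -1.   ] j [-0.5   0.16  1.99 -0.    1.   -0.38]
turn z 0.003 shift cm [ 0.06 -2.   -0.05]
0 36 x mid -22.0 w 28.6 ztop 115.6
60 36 x mid -42.7 w 27.8 ztop 128.6
110 38 x mid -60.4 w 30.6 ztop 141.0
130 40 x mid -67.2 w 31.5 ztop 147.5
150 42 x mid -72.0 w 33.0 ztop 152.7
165 41 x mid -80.7 w 33.0 ztop 156.3
```

View pics/m1.png

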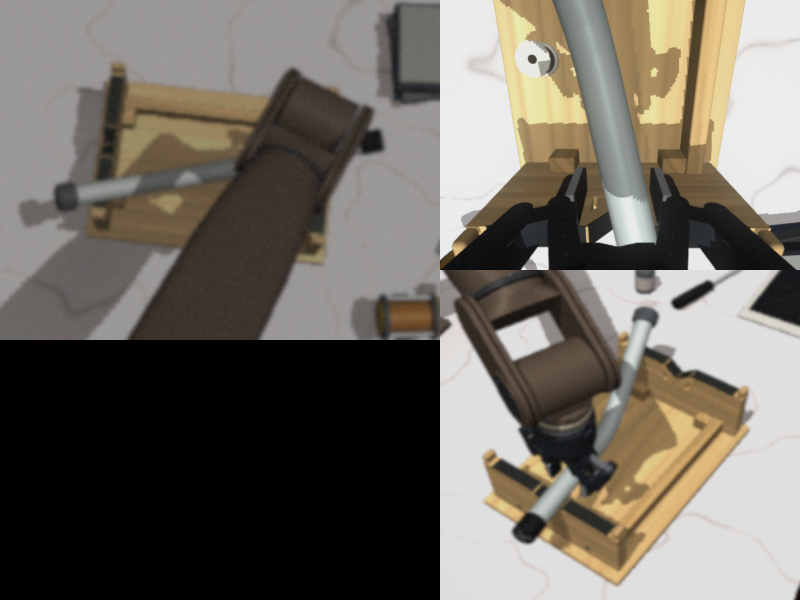

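The leg slides as described and the ring end holds at about −72 mm. The cap leg is now near the notch mouth, so I'll keep pushing.

Call:
servo_tool(
  increments="0 0 0 0 -0.4 0 4.8; 0 0 0 0 -0.7 0 4.8; 0 0 0 0 -1 0 4.8; 0 0 0 0 -1.3 0 4.8; 0 0 0 0 -1.6 0 4.8; 0 0 0 0 -1.9 0 4.8; 0 0 0 0 -2 0 4.8; 0 0 0 0 -2 0 4.8",
)

```text
time: 4.73
eef_pos: [0.5042, -0.1693, 0.1157]
tcp_rot: [0.75, 0.661, 0.002, 0.003]
contact_force: [7.1, -0.6, -1.7]
opening: 0.56
```

```bash
cat > look.py <<'E'
import sys
from plant import ctrl
import cv2,numpy as np
k=sys.argv[1]
im,d=ctrl.read_camera("top");np.savez(f"pics/top{k}.npz",im=im,d=d)
im2,d2=ctrl.read_camera("wrist")
im3,d3=ctrl.read_camera("scene")
a=cv2.resize(im[150:320,230:450],(440,340));b=cv2.resize(im2,(360,270));cc=cv2.resize(im3[150:400,200:440],(360,330));
o=np.zeros((600,800,3),np.uint8);o[:340,:440]=a;o[:270,440:]=b;o[270:,440:]=cc[:330]
cv2.imwrite(f"pics/m{k}.png",o[:,:,::-1])
from meas import slices
slices(k)
E
python3 goal.py -.016 -.11 .114; python3 look.py 2
```

```text
t 4.73 tcp [ 0.5042 -0.1693  0.1157] cradle xy mm -11.8 -111.2 F [ 7.1 -0.6 -1.7] open 0.56 down [ 0.008 -0.002 -1.   ] j [-0.52  0.12  2.03  0.    0.99 -0.39]
turn z 0.003 shift cm [ 0.13 -0.42  0.17]
0 33 x mid -25.3 w 27.0 ztop 110.9
60 33 x mid -46.4 w 29.2 ztop 126.3
110 39 x mid -65.5 w 29.4 ztop 142.5
130 38 x mid -72.0 w 26.2 ztop 146.9
150 43 x mid -75.2 w 37.1 ztop 152.0
165 41 x mid -84.7 w 29.6 ztop 159.1
```

View pics/m2.png

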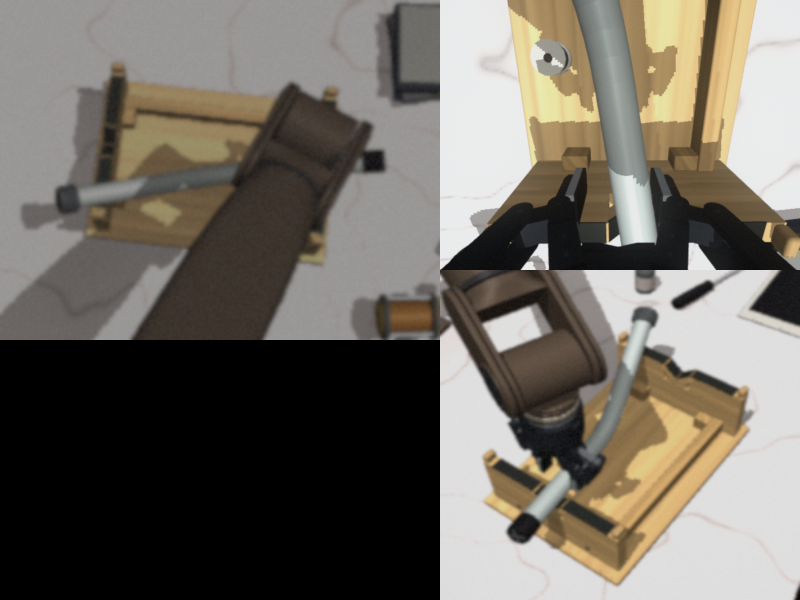

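A side force of 7 N and a 5 mm drop at the bend show the gimbal leg seated in its notch. I'll centre the cage, open it and lift.

Call:
servo_tool(
  increments="0 0 0 0 0.3 0 5.2; 0 0 0 0 0.5 0 5.8; 0 0 0 0 0.5 0 6.2; 0 0 0 0 0.5 0 6.5; 0 0 0 0 0.5 -1 6.5; 0 0 0 0 0.5 -3 6.5; 0 0 0 0 0.5 -5 6.5; 0 0 0 0 0.5 -7 6.5; 0 0 0 0 0.5 -9 6.5; 0 0 0 0 0.5 -9 6.5",
)

```text
time: 5.72
eef_pos: [0.509, -0.1706, 0.21]
tcp_rot: [0.75, 0.661, 0.001, 0.004]
contact_force: [1.0, -0.9, 1.0]
opening: 0.757
```

```bash
python3 goal.py -.065 .11 .2
```

```text
t 5.72 tcp [ 0.509  -0.1706  0.21  ] cradle xy mm -6.9 -111.9 F [ 1.  -0.9  1. ] open 0.757 down [ 0.008 -0.005 -1.   ] j [-0.51  0.01  1.95 -0.    1.17 -0.39]
turn z 0.003 shift cm [22.21 -5.75  0.87]
```

Call:
servo_tool(
  increments="0 0 0 3 -0.8 0 6.5; 0 0 0 6 -1.6 0 6.5; 0 0 0 9 -2.4 0 6.5; 0 0 0 12 -3.2 0 6.5; 0 0 0 15 -4 0 6.5; 0 0 0 18 -4.8 0 6.5; 0 0 0 20 -5.3 0 6.5; 0 0 0 22 -5.7 0 6.5; 0 0 0 22 -5.7 0 6.5; 0 0 0 22 -5.7 0 6.5",
)

```text
time: 6.55
eef_pos: [0.4774, 0.0567, 0.2038]
tcp_rot: [0.749, 0.662, -0.0, -0.0]
contact_force: [-0.6, -0.7, 0.8]
opening: 0.761
```

```bash
python3 goal.py -.065 .11 .116;python3 look.py 3
```

```text
t 6.55 tcp [0.4774 0.0567 0.2038] cradle xy mm -67.5 109.4 F [-0.6 -0.7  0.8] open 0.761 down [-0.001 -0.    -1.   ] j [-0.09 -0.11  2.08 -0.    1.17  0.03]
turn z 0.005 shift cm [0.06 0.26 8.78]
-165 40 x mid 4.1 w 26.7 ztop 139.6
-150 37 x mid 5.1 w 30.0 ztop 138.1
-130 38 x mid -0.8 w 26.9 ztop 130.9
-110 37 x mid -4.7 w 25.4 ztop 126.7
-60 33 x mid -15.2 w 26.1 ztop 115.3
0 35 x mid -28.9 w 25.7 ztop 111.1
60 27 x mid -46.6 w 25.4 ztop 123.9
```

View pics/m3.png

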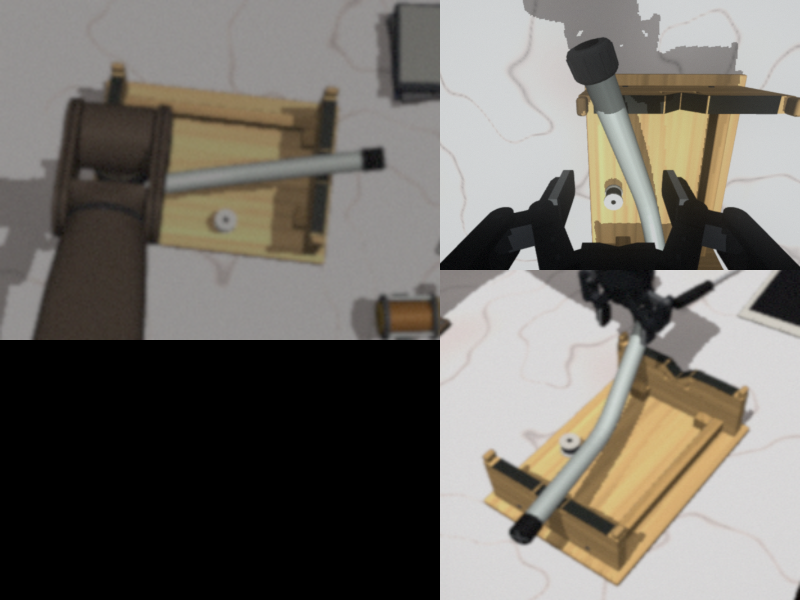

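The gimbal leg is seated: its height at y=−150 fell by about 16 mm and it sits near x≈3 mm. The ring leg lies between the fingers in the wrist view. Descending over it.

Call:
servo_tool(
  increments="0 0 0 0 0.3 2 6.5; 0 0 0 0 0.3 4 6.5; 0 0 0 0 0.3 5.5 6.5; 0 0 0 0 0.3 7 6.5; 0 0 0 0 0.3 8 6.5; 0 0 0 0 0.3 8.8 6.5; 0 0 0 0 0.3 8.8 5.5; 0 0 0 0 0.3 8.8 5; 0 0 0 0 0.3 8.8 4.8",
)

```text
time: 7.45
eef_pos: [0.4816, 0.0555, 0.1172]
tcp_rot: [0.75, 0.661, 0.001, 0.001]
contact_force: [0.1, 0.6, -0.2]
opening: 0.562
```

```bash
python3 goal.py -.01 .11 .116;python3 look.py 4
```

```text
t 7.45 tcp [0.4816 0.0555 0.1172] cradle xy mm -63.1 108.7 F [ 0.1  0.6 -0.2] open 0.562 down [ 0.002 -0.    -1.   ] j [-0.1   0.01  2.14 -0.    0.99  0.03]
turn z 0.003 shift cm [0.11 5.31 0.13]
-165 40 x mid 4.4 w 25.8 ztop 139.6
-150 40 x mid 4.7 w 29.4 ztop 136.1
-130 37 x mid -1.4 w 26.8 ztop 131.9
-110 37 x mid -5.1 w 27.4 ztop 127.0
-60 32 x mid -14.5 w 27.4 ztop 116.8
0 35 x mid -28.7 w 25.8 ztop 110.1
```

View pics/m4.png

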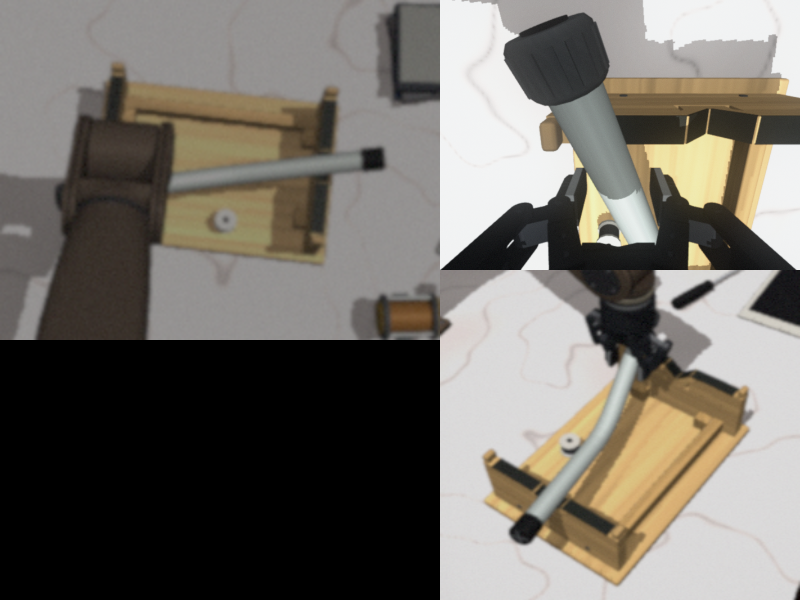

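The ring leg is caged, with no contact force. Now pushing towards +x.

Call:
servo_tool(
  increments="0 0 0 0 0.5 0.2 4.8; 0 0 0 0 1 0.2 4.8; 0 0 0 0 1.5 0.2 4.8; 0 0 0 0 2 0.2 4.8; 0 0 0 0 2.5 0.2 4.8; 0 0 0 0 3 0.2 4.8; 0 0 0 0 3.5 0.2 4.8; 0 0 0 0 4 0.2 4.8; 0 0 0 0 4.5 0.2 4.8; 0 0 0 0 5 0.2 4.8",
)

```text
time: 8.43
eef_pos: [0.5311, 0.0494, 0.1143]
tcp_rot: [0.75, 0.661, 0.0, -0.0]
contact_force: [-3.2, 2.3, 0.8]
opening: 0.565
```

```bash
python3 goal.py .008 .11 .115;python3 look.py 5
```

```text
t 8.43 tcp [0.5311 0.0494 0.1143] cradle xy mm -13.4 109.1 F [-3.2  2.3  0.8] open 0.565 down [ 0.  0. -1.] j [-0.1   0.13  2.02  0.    0.99  0.03]
turn z 0.003 shift cm [ 0.08  2.14 -0.07]
-165 38 x mid 1.5 w 25.1 ztop 139.4
-150 38 x mid 3.8 w 30.6 ztop 136.0
-130 35 x mid -0.1 w 25.5 ztop 129.7
-110 31 x mid -1.4 w 24.3 ztop 127.5
-60 34 x mid -4.6 w 22.5 ztop 117.5
0 36 x mid -9.0 w 26.0 ztop 110.7
60 14 x mid -14.5 w 28.1 ztop 125.9
```

View pics/m5.png

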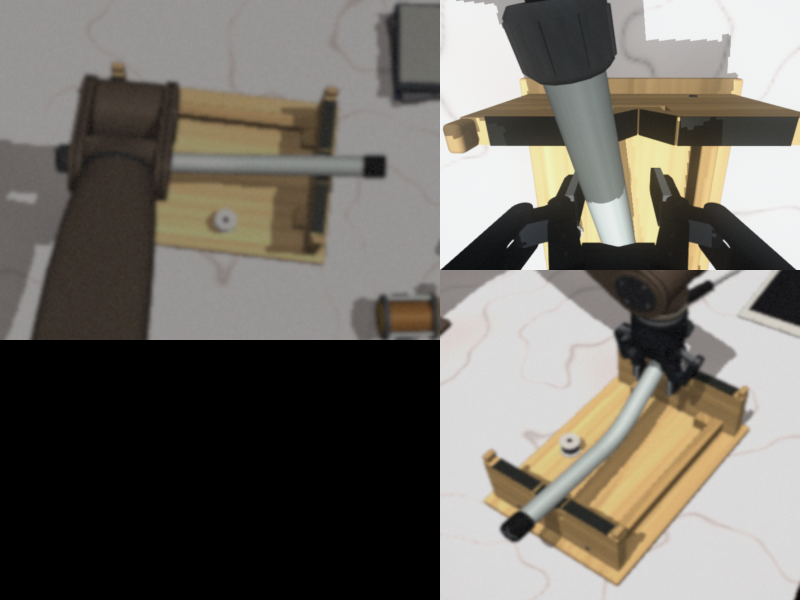

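Call:
servo_tool(
  increments="0 0 0 0 0.4 0 4.8; 0 0 0 0 0.8 0 4.8; 0 0 0 0 1.2 0 4.8; 0 0 0 0 1.5 0 4.8; 0 0 0 0 1.8 0 4.8; 0 0 0 0 2.1 0 4.8; 0 0 0 0 2.1 0 4.8; 0 0 0 0 2.1 0 4.8",
)

```text
time: 9.25
eef_pos: [0.5516, 0.0467, 0.1144]
tcp_rot: [0.75, 0.661, 0.0, 0.0]
contact_force: [-0.1, 0.7, -0.3]
opening: 0.565
```

```bash
python3 goal.py .008 .11 .115;python3 look.py 6
```

```text
t 9.25 tcp [0.5516 0.0467 0.1144] cradle xy mm 7.4 109.0 F [-0.1  0.7 -0.3] open 0.565 down [ 0. -0. -1.] j [-0.1   0.17  1.97 -0.    1.    0.03]
turn z 0.003 shift cm [ 0.09  0.06 -0.06]
-165 39 x mid -1.1 w 25.0 ztop 141.4
-150 37 x mid 1.0 w 26.8 ztop 136.9
-130 36 x mid 0.6 w 24.8 ztop 131.2
-110 36 x mid 1.3 w 28.5 ztop 124.9
-60 35 x mid 1.7 w 26.1 ztop 111.3
0 34 x mid 2.8 w 26.0 ztop 101.2
60 14 x mid 0.6 w 26.2 ztop 110.3
```

View pics/m6.png

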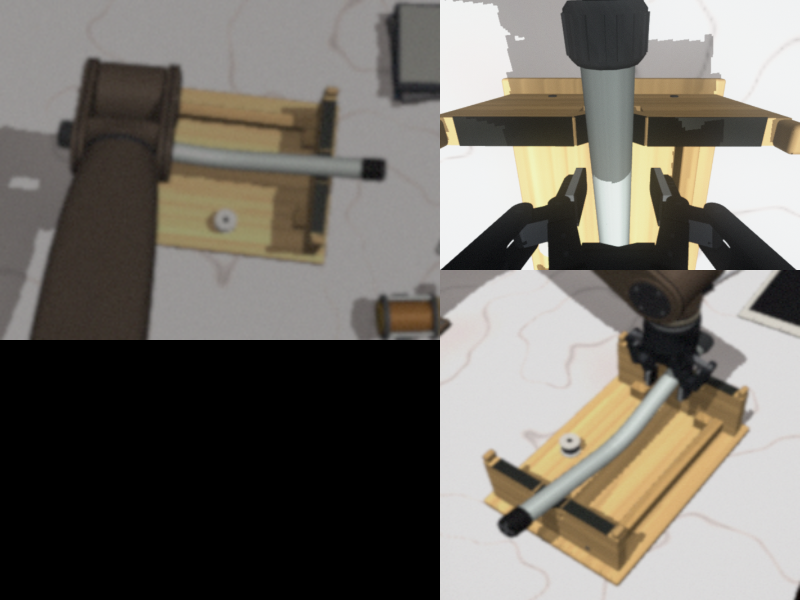

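The ring leg has dropped into its notch, with the bend down to about 101 mm (top). I'll centre, open and lift clear.

Call:
servo_tool(
  increments="0 0 0 0 -0.3 0 5.2; 0 0 0 0 -0.4 0 5.8; 0 0 0 0 -0.4 0 6.5; 0 0 0 0 -0.4 0 6.5; 0 0 0 0 -0.4 -2 6.5; 0 0 0 0 -0.4 -4 6.5; 0 0 0 0 -0.4 -7 6.5; 0 0 0 0 -0.4 -10 6.5; 0 0 0 0 -0.4 -13 6.5; 0 0 0 0 -0.4 -14 6.5",
)

```text
time: 10.23
eef_pos: [0.5495, 0.0472, 0.2601]
tcp_rot: [0.75, 0.661, 0.003, 0.003]
contact_force: [1.6, -0.5, 1.1]
opening: 0.761
```

Call:
servo_tool(
  increments="0 0 0 3 0 0 6.5; 0 0 0 6 -0.5 0 6.5; 0 0 0 9 -1 0 6.5; 0 0 0 12 -1.5 0 6.5; 0 0 0 15 -2 0 6.5; 0 0 0 18 -2.5 0 6.5; 0 0 0 21 -3 0 6.5; 0 0 0 24 -3.5 0 6.5; 0 0 0 24 -3.5 0 6.5; 0 0 0 24 -3.5 0 6.5",
)

```text
time: 11.07
eef_pos: [0.5421, 0.2909, 0.2531]
tcp_rot: [0.749, 0.662, -0.001, -0.0]
contact_force: [0.9, -0.4, -0.1]
opening: 0.761
```

```bash
python3 goal.py .008 .11 .115;python3 look.py 7
python3 - <<'E'
from h import *
a,da,K,T=load("top",0);b,db,_,_=load("top",7)
z0=cloud(da,K,T)[...,2];z1=cloud(db,K,T)[...,2]
ch=(abs(z0-z1)>.006).astype(np.uint8);ch=cv2.morphologyEx(ch,cv2.MORPH_OPEN,np.ones((3,3)))
n,_,st,_=cv2.connectedComponentsWithStats(ch)
print([list(map(int,s)) for s in st[1:] if s[4]>12])
E
```

```text
t 11.07 tcp [0.5421 0.2909 0.2531] cradle xy mm -33.5 350.0 F [ 0.9 -0.4 -0.1] open 0.761 down [-0.001 -0.001 -1.   ] j [ 0.33  0.15  1.72 -0.    1.27  0.45]
turn z 0.006 shift cm [-24.01   4.03  13.83]
-165 41 x mid -1.7 w 25.2 ztop 143.0
-150 35 x mid 1.4 w 27.6 ztop 138.3
-130 34 x mid 0.1 w 23.8 ztop 133.0
-110 37 x mid 1.1 w 26.4 ztop 125.6
-60 33 x mid 1.6 w 24.9 ztop 110.5
0 34 x mid 2.4 w 26.7 ztop 100.9
60 34 x mid 0.9 w 27.9 ztop 112.8
110 32 x mid 0.9 w 25.9 ztop 126.4
130 37 x mid -0.6 w 26.9 ztop 129.8
150 38 x mid 2.8 w 121.3 ztop 136.8
165 36 x mid -1.9 w 25.8 ztop 139.9
[[132, 1, 5, 4, 16], [144, 0, 5, 3, 13], [273, 0, 8, 5, 21], [580, 3, 4, 7, 23], [592, 3, 4, 4, 14], [32, 4, 4, 4, 14], [205, 5, 4, 4, 15], [607, 5, 4, 4, 15], [430, 7, 7, 7, 30], [100, 8, 5, 4, 19], [203, 11, 4, 4, 14], [545, 10, 5, 3, 15], [57, 13, 5, 5, 19], [321, 15, 7, 6, 26], [145, 19, 4, 5, 18], [242, 18, 4, 4, 14], [283, 19, 6, 7, 21], [344, 18, 4, 4, 15], [529, 19, 3, 5, 15], [128, 22, 4, 4, 15], [181, 23, 5, 3, 15], [574, 23, 4, 4, 15], [501, 27, 4, 4, 15], [536, 28, 6, 5, 18], [283, 30, 4, 4
[... 735 characters left out ...]
, [461, 87, 6, 7, 21], [535, 87, 4, 6, 18], [82, 91, 6, 6, 18], [298, 90, 4, 4, 15], [395, 92, 4, 8, 27], [481, 92, 5, 4, 18], [603, 92, 3, 5, 15], [490, 95, 3, 5, 15], [346, 97, 4, 4, 16], [515, 97, 7, 6, 21], [162, 99, 3, 5, 15], [611, 98, 4, 5, 17], [58, 104, 7, 7, 29], [49, 124, 5, 5, 21], [41, 132, 5, 7, 26], [49, 144, 5, 4, 16], [614, 149, 5, 3, 15], [0, 159, 326, 321, 38884], [631, 162, 5, 7, 24], [7, 181, 7, 7, 36], [258, 197, 165, 59, 3193], [591, 273, 5, 4, 16], [629, 274, 6, 5, 23], [612, 283, 4, 4, 14], [606, 317, 6, 5, 22], [602, 324, 7, 7, 27], [19, 375, 4, 4, 16], [628, 377, 4, 6, 20], [305, 393, 40, 24, 524], [341, 413, 17, 40, 431], [633, 421, 4, 4, 14], [24, 452, 7, 6, 21]]
```

View pics/m7.png

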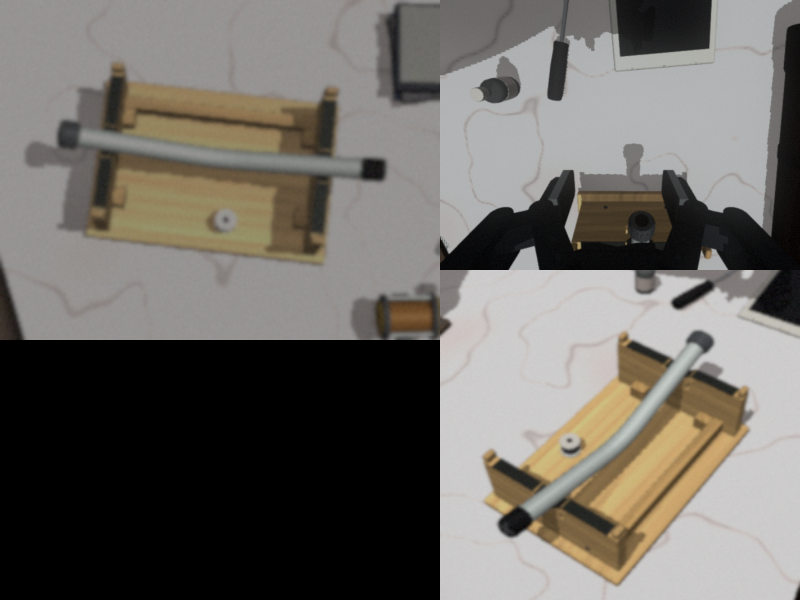

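Both legs sit in their notches: x is within about 3 mm in every slice, tube top at the uprights is about 136 mm (axis about 121), and the shape is symmetric about the bend. The spool hasn't moved and the gripper is clear. Handing in.

Run:
```python
from plant import ctrl
print(ctrl.sign_off(), ctrl.get_state()["contact_force"])
```

```text
the job is handed in; nothing more can be done
the job is handed in; nothing more can be done
```

The butt now rests in both V notches with the bend hanging between the uprights. I handed the job in at about 11 s of the 46 s allowed.

I caged each leg loosely between the open fingers just inside its upright. I pushed the cap (gimbal) leg towards −x until it dropped into its notch, then pushed the ring leg towards +x until it dropped too. Nothing was gripped or lifted, and the highest force I read at the end of a move was about 7 N.

**Position:** in the last top view, the axis is within about 3 mm of the notch line in every slice along the butt. It is at about 121 mm height over both uprights. Along the cradle it is only a few mm off-centre, judged from the heights either side of the bend.

**At rest:** the readings matched before and after the gripper let go. I did not measure its speed directly.

**Other goods:** the depth comparison with the start showed no change at the thread spool, reel, phone or cases. The arm's own outline covered the left side of that comparison, so for the oil, screwdriver and tablet I had only the wrist picture, where they stood untouched. The gripper never went near them below about 0.23 m.

**Odd reading:** one slice over the +y upright came out 121 mm wide because the mask also caught the upright's dark top edge. The slices either side of it were normal.

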